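Strip the blue-lidded filter pod for rinsing

ROBOT

A 6-joint arm with a two-finger parallel gripper is mounted at the origin on the work surface. World frame = base frame: x ahead of the robot, y to its left, z up, the work surface at z = 0. Lengths are in m, angles in rad, forces in N, time in s.
With the tool pointing down it reaches from about 0.4 to 0.825 m from the base axis. Payload 7 kg.
Tool frame: the origin (TCP) lies at the very end of the fingers, on their centre line; the grasp point (between the pads) lies 19 mm behind it; z points along the fingers, y is the line along which they close (so a half turn about z gives the same grasp; the last joint's range is limited). The gripper opens to 88 mm and grips with 3 to 60 N. Pads are 19 mm wide; open, the fingers measure 130 mm over their backs; the gripper's body (78 mm by 193 mm) begins 47 mm behind the grasp point.
Start: joints at [-0.907, 0.359, 0.012, 0, -1.224, -0.288], TCP at [0.248, -0.628, 0.227] pointing down, gripper open.
Joint ranges: [-3.07, 3.07], [-1.43, 2.12], [-1.02, 1.25], [-3.03, 1.67], [-3.05, -0], [-3.03, 3.03]. Speed limits (rad/s): [2.39, 2.39, 3.01, 3.14, 3.14, 3.14].

INTERFACE

Orientations are given as a 3x3 rotation matrix whose columns are the frame's x, y, z axes.
In Python, from cell import * gives the robot as it stands. The module is installed in compiled form; this text tells all that it offers.
- The arm moves only by the tool play_rows, never from a script. Its argument "commands" is a list that holds one entry, the list of rows, each a list of 7 numbers: the turn, a rotation vector about the world's x, y, z in units of 6 degrees (1.0 is 6 degrees), then the shift along the world's x, y, z in units of 30 mm (1.0 is 30 mm), then the finger opening in mm, from 0 to 87.6. A call has 1 to 20 rows; each row is the pose to reach, as a shift and turn from the pose commanded when the call began; what a row does not reach only later rows make up. A row lasts 1/8 s, in which the tool goes at most 62.5 mm and 10.7 degrees, less where a joint would pass 70% of its speed; a pose out of reach is approached as far as the arm can. A call with a gripper value outside its range is refused whole. The fingers move at their own pace and stop on an object; "newtons" is the grip in N (left out, the last holds). Time passes only in rows, so rows that repeat a pose let the fingers close. It gives the time, the measured TCP pose, the force, the opening and the grip force at its end, in the units of the state.
- get_obs(): the state, without advancing time (a new reading comes with each control period).
- snapshot(name): name is "scene" or "top" or "wrist"; returns (picture, depth): 400x640x3 uint8, red, green, blue; 400x640 float32, m along the optical axis (not along the pixel's ray), 0 where there is no reading.
- camera_info(name): a dict with "intrinsics" (3x3 intrinsics, pixels), "dist" ([k1, k2, p1, p2, k3] as OpenCV has them; the pictures are not rectified), "rvec" (rotation vector, rad) and "tvec" (3), from world to camera coordinates, as OpenCV has them; the wrist camera has in their place "hand_eye" (4x4, takes a point from camera to tool coordinates, whose origin is the TCP and whose axes are the flange's). Camera axes: x right, y down, z forward; pixel columns grow to the right and rows downward; lengths in m; the calibration is good to about 2 mm. A picture is of the moment at which its call begins: read the wrist's pose just before it. camera_info takes no time and is no camera call.
- finish_job(): hands the job in; it is judged then, once.
The state is a dict: "time_s": time; "joints": joint angles; "joint_vel": joint speeds; "effort": joint torques, N m; "tcp_pos": TCP position; "ee_rot": TCP orientation; "ft_force": force on the tool from outside, world axes, zero at the start; "moment": the same for the moment, N m; "opening": opening from 0.0 (shut) to 1.0 (fully open); "gripper_force": force on a finger pad.
Only numpy, scipy, OpenCV 4.12 (cv2) and the standard library are available. Lean on these libraries where they do the work, as an engineer would, in place of code of your own. Each camera call takes 0.05 s, during which the arm holds its last target. There are 200 camera calls.

TASK

Take apart the filter pod with the blue lid: first lift off the blue lid and set it down, knob up, on the middle of the round cork mat, then lift the yellow media basket out of the pod and stand it upright on the floor of the purple rinse tub. Set both parts down rather than dropping them. Leave the green-lidded pod shut and do not push the orange jar, the grey cave or the clear feeding tube out of place.

Things in the scene. Friction and masses are not known exactly. Their poses are not given: they have to be found in the camera images.
- lid: Blue round lid of the pod, a cap 112 mm across, 65 mm tall, hollow below, with a black round knob on top: 24 mm diameter, 65 to 100 mm above the origin. Origin: centre of its lower edge, z up. It starts loose (no thread) on a grey canister, origin 50 mm above the ledge, overlapping the canister's rim by 10 mm with 3 mm play: lift straight up. 120 g +-30 %. The like pod with a green lid is fixed.
- basket: Yellow open round basket with dark slots, 82 mm across, 45 mm tall; central round stem, 18 mm diameter, its top 100 mm above the origin. Origin: centre of its underside, z up. It starts loose in the canister, hidden by the blue lid, origin 5 mm above the ledge. The canister is fixed, 90 mm inside, 98 outside, rim 60 mm above the ledge: the stem stands 45 mm above the rim. 100 g +-30 %.
- mat: Round brown cork mat, 170 mm across, 6 mm thick, fixed on the ledge. Origin: centre of its underside, on the ledge; its top is 6 mm above that.
- tub: Purple square open rinse tub, 150 by 150 mm outside, 50 mm tall, walls and floor 5 mm thick, fixed on the ledge. Origin: centre of its underside, on the ledge; inner floor 5 mm above that. x and y along its sides.
- jar: Bystander: orange jar with orange twist cap, 56 mm across, 65 mm tall, standing loose. Origin: centre of its underside.
- cave: Bystander: grey ceramic arched cave, about 85 by 105 mm, 55 mm tall, standing loose. Origin: centre of its underside.
- tube: Bystander: clear acrylic feeding tube, 200 mm long, 16 mm diameter, lying along its y axis on two square black end clips 24 mm high, loose. Origin: below its middle, on the ledge.
Mind the look-alikes: they are no part of the job. There is more than one size of the mat; the one meant has the size given above.

How it is judged:
By the outcome, as a careful person would: the job done as asked, in the order asked, and still so for the second after the job is handed in, with the robot touching nothing.
It also fails if it takes over 64 s, if anything falls off the work surface, if the arm or the gripper's body presses on something with over 40 N, if the wrist force passes 120 N, or if a joint passes its speed limit or range.

## Working session

There is one attempt and no reset: what is moved stays moved. The work goes in short steps, Python scripts to look and compute and a tool call to move; the robot and the scene stay as the last step left them, time stands still between calls to the robot, and variables do not carry over. Pictures are saved under pics/ and viewed, at most 10 in all, crops included, and the job is handed in when it is done.

Besides the shell and the picture viewer there is one more tool, called after "Call:" by a JSON object that holds its "method" and its "body", one argument or row to a line. play_rows: Moves the arm, as the interface text tells. Its arguments: {"type":"object","properties":{"commands":{"type":"array","items":{"type":"array","items":{"type":"array","items":{"type":"number"}}}},"newtons":{"type":"number"}},"required":["commands"]}

```bash
mkdir -p pics; cat > h.py <<'E'
from cell import *
import numpy as np, cv2
def pts(name, obs=None):
    if name=="wrist": obs=get_obs()
    img,d=snapshot(name); c=camera_info(name); K=np.array(c["intrinsics"],float); D=np.array(c["dist"],float)
    v,u=np.mgrid[0:400,0:640]
    n=cv2.undistortPoints(np.stack([u,v],-1).reshape(-1,1,2).astype(float),K,D).reshape(400,640,2)
    P=np.dstack([n*d[...,None],d])
    if name=="wrist":
        T=np.array(c["hand_eye"]); P=P@T[:3,:3].T+T[:3,3]
        R=np.array(obs["ee_rot"]).reshape(3,3); P=P@R.T+np.array(obs["tcp_pos"])
    else:
        R=cv2.Rodrigues(np.array(c["rvec"],float))[0]; P=(P-np.array(c["tvec"],float).ravel())@R
    P[d==0]=np.nan
    return img,P
def save(n,img): cv2.imwrite("pics/"+n+".png",img[...,::-1])
E
python3 - <<'E'
from h import *
for n in("top","scene"):
    i,P=pts(n); save(n+"0",i); np.savez("pics/"+n,i=i,P=P)
o=get_obs(); print(o["tcp_pos"],o["ee_rot"],o["opening"],o["time_s"])
E
```

```text
[ 0.24752126 -0.62749329  0.2256997 ] [[-9.30256851e-01 -3.66908268e-01 -7.16983827e-04]
 [-3.66908929e-01  9.30255885e-01  1.35138000e-03]
 [ 1.71145928e-04  1.52019827e-03 -9.99998830e-01]] 0.9959145116783158 0.1
```

View pics/top0.png

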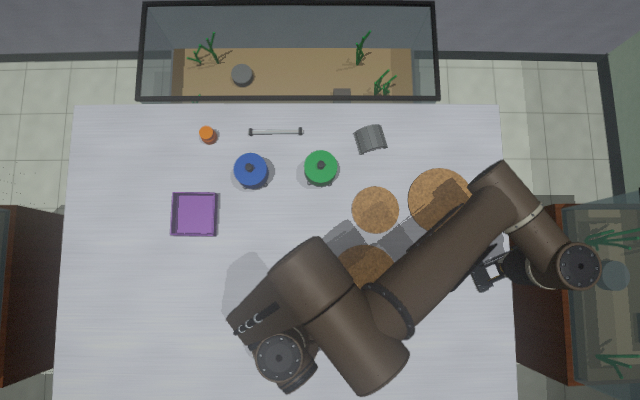

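View pics/scene0.png

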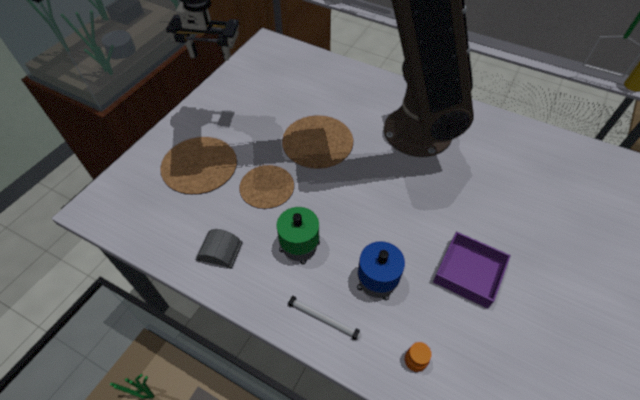

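The top view shows the blue-lidded pod at (250,170), the green one at (321,167), the tub at (195,214), jar (207,134), tube (276,131) and cave (370,139). There are three candidate mats, at (375,210), (438,200) and (365,268); the last two are partly hidden here but visible in the scene view at (199,165) and (318,141), with the first at (267,187). I'll measure them.

```bash
python3 - <<'E'
from h import *
from itertools import product
for n in("scene","top"):
    z=np.load(f"pics/{n}.npz"); i,P=z["i"],z["P"]; hsv=cv2.cvtColor(i,cv2.COLOR_RGB2HSV)
    for name,lo,hi in [("mat",(8,70,50),(20,190,255)),("blue",(105,120,40),(125,255,255)),("purple",(130,80,30),(150,255,255)),("green",(55,120,30),(80,255,255)),("orange",(5,200,120),(18,255,255))]:
        m=cv2.inRange(hsv,lo,hi); m[np.isnan(P[...,2])]=0; m[(np.abs(P[...,2])>.3)]=0
        k,L,S,C=cv2.connectedComponentsWithStats(m)
        for j in range(1,k):
            if S[j,4]<120: continue
            Q=P[L==j]; zz=Q[:,2]; 
            r=cv2.minEnclosingCircle(Q[:,:2].astype(np.float32))
            lo_,hi_=np.percentile(Q,[1,99],axis=0)
            print(n,name,C[j].round(),S[j,4],"z",np.percentile(zz,[5,50,95]).round(3),"mec",np.round(r[0],3),"d",round(2*r[1],3),"ctr",((lo_+hi_)/2).round(3)[:2],"ext",(hi_-lo_).round(3), cv2.minAreaRect(Q[:,:2].astype(np.float32))[2])
s=np.load("pics/scene.npz")["i"]; save("mats",cv2.resize(s[100:310,140:420],None,fx=2.8,fy=2.8,interpolation=cv2.INTER_CUBIC))
E
```

```text
scene mat [138.  85.] 335 z [-0.007 -0.003  0.002] mec [ 0.237 -0.999] d 0.469 ctr [ 0.241 -0.995] ext [0.456 0.035 0.011] 88.33721160888672
scene mat [636. 116.] 170 z [-0.219 -0.208 -0.202] mec [-0.692  0.694] d 0.27 ctr [-0.694  0.706] ext [0.261 0.035 0.087] 86.75023651123047
scene mat [317. 141.] 2883 z [0.003 0.006 0.01 ] mec [ 0.21  -0.276] d 0.243 ctr [ 0.211 -0.272] ext [0.221 0.22  0.01 ] 26.093307495117188
scene mat [198. 165.] 3318 z [0.003 0.006 0.01 ] mec [ 0.482 -0.552] d 0.242 ctr [ 0.485 -0.552] ext [0.22  0.221 0.01 ] 57.07721710205078
scene mat [266. 186.] 1811 z [0.001 0.004 0.008] mec [ 0.451 -0.318] d 0.172 ctr [ 0.452 -0.315] ext [0.156 0.156 0.009] 0.5842985510826111
scene mat [421. 353.] 195 z [0.061 0.065 0.068] mec [0.707 0.274] d 0.068 ctr [0.715 0.279] ext [0.047 0.047 0.036] 46.60472869873047
scene blue [380. 267.] 1753 z [0.064 0.114 0.117] mec [0.576 0.114] d 0.112 ctr [0.577 0.116] ext [0.105 0.102 0.089] 8.630912780761719
scene purple [472. 270.] 3455 z [0.002 0.007 0.049] mec [0.435 0.318] d 0.207 ctr [0.435 0.318] ext [0.15  0.145 0.051] 89.2465591
[... 946 characters left out ...]
33.3673210144043
top mat [  4. 313.] 275 z [-0.005 -0.     0.005] mec [0.08  0.991] d 0.215 ctr [0.08 0.99] ext [0.215 0.025 0.014] 0.2465651035308838
top mat [568. 340.] 653 z [-0.004  0.001  0.006] mec [-0.006 -1.005] d 0.332 ctr [-0.007 -1.001] ext [0.323 0.046 0.015] 5.813266277313232
top blue [250. 169.] 754 z [0.11  0.115 0.12 ] mec [0.572 0.111] d 0.112 ctr [0.572 0.112] ext [0.103 0.101 0.014] 44.735958099365234
top purple [196. 215.] 1416 z [-0.001  0.005  0.047] mec [0.425 0.315] d 0.195 ctr [0.429 0.312] ext [0.139 0.138 0.055] 87.7066421508789
top green [320. 166.] 743 z [0.11  0.115 0.12 ] mec [ 0.581 -0.123] d 0.111 ctr [ 0.581 -0.122] ext [0.103 0.1   0.014] 0.8734310269355774
```

View pics/mats.png

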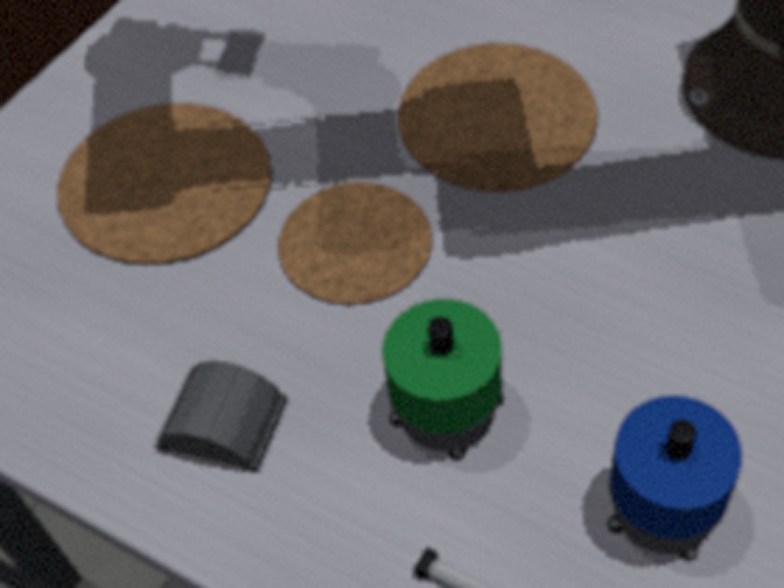

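The crop shows the three mats: (355,242) is about 170 mm and the other two, (163,183) and (498,117), are about 220 mm. So the target mat is the small one, at about (0.450,-0.318). The lid is at (0.573,0.112) with its top at 0.115, as expected. I'll move above the pod.

Call:
{"method": "play_rows", "body": {
  "commands": [
    [[0,0,0,0,0,1,60],[0,0,0,5.4,12.3,1.5,60],[0,0,0,5.4,12.3,1.5,60],[0,0,0,5.4,12.3,1.5,60],[0,0,0,5.4,12.3,1.5,60],[0,0,0,5.4,12.3,1.5,60],[0,0,0,5.4,12.3,1.5,60],[0,0,0,5.4,12.3,1.5,60],[0,0,0,10.8,24.6,1.5,60],[0,0,0,10.8,24.6,1.5,60],[0,0,0,10.8,24.6,1.5,60],[0,0,0,10.8,24.6,1.5,60],[0,0,0,10.8,24.6,1.5,60],[0,0,0,10.8,24.6,1.5,60],[0,0,0,10.8,24.6,1.5,60],[0,0,0,10.8,24.6,1.5,60],[0,0,0,10.8,24.6,1.5,60],[0,0,0,10.8,24.6,1.5,60],[0,0,0,10.8,24.6,1.5,60],[0,0,0,10.8,24.6,1.5,60]]
  ],
  "newtons": 30
}}

```text
time_s: 2.6
tcp_pos: [0.5716, 0.1096, 0.2718]
ee_rot: [[-0.93, -0.366, 0.0], [-0.366, 0.93, 0.0], [-0.0, 0.0, -1.0]]
ft_force: [0.1, -0.3, -0.5]
opening: 0.685
gripper_force: 0.0
```

```bash
python3 - <<'E'
from h import *
o=get_obs(); print(o["tcp_pos"],o["joints"],o["time_s"])
i,P=pts("wrist"); save("w1",i); np.savez("pics/w1",i=i,P=P)
hsv=cv2.cvtColor(i,cv2.COLOR_RGB2HSV)
m=cv2.inRange(hsv,(105,120,40),(125,255,255))>0
Q=P[m&(abs(P[...,2]-.115)<.008)]
if len(Q): print("lid",len(Q),Q[:,2].mean(),cv2.minEnclosingCircle(Q[:,:2].astype(np.float32)))
k=(P[...,2]>.14)&(P[...,2]<.16)&(hsv[...,2]<80)&(abs(P[...,0]-.573)<.04)&(abs(P[...,1]-.112)<.04)
Q=P[k]
if len(Q): print("knob",len(Q),np.median(Q,0),cv2.minEnclosingCircle(Q[:,:2].astype(np.float32)))
# two fixed views, mats + tub outer rim
i,P=pts("top"); hsv=cv2.cvtColor(i,cv2.COLOR_RGB2HSV)
m=cv2.inRange(hsv,(130,60,20),(155,255,255))>0
for n,lo,hi in(("floor",-.01,.015),("rim",.042,.06)):
    Q=P[m&(P[...,2]>lo)&(P[...,2]<hi)]; print(n,len(Q),cv2.minAreaRect(Q[:,:2].astype(np.float32)))
E
```

```text
[0.57162306 0.10956175 0.27184327] [ 5.25170258e-01  1.79904314e-01 -1.28685436e-01 -2.20376124e-05
 -1.26174862e+00 -1.72089940e+00] 2.6
lid 9840 0.1146290226877173 ((0.5734099745750427, 0.112101711332798), 0.0557565838098526)
knob 635 [0.57236959 0.11152907 0.14952339] ((0.5736458897590637, 0.1120869368314743), 0.011918083764612675)
floor 843 ((0.4338293671607971, 0.3036649823188782), (0.12456823140382767, 0.13579438626766205), 89.65608978271484)
rim 169 ((0.43057090044021606, 0.29823559522628784), (0.15023626387119293, 0.11750330775976181), 0.08845625072717667)
```

View pics/w1.png

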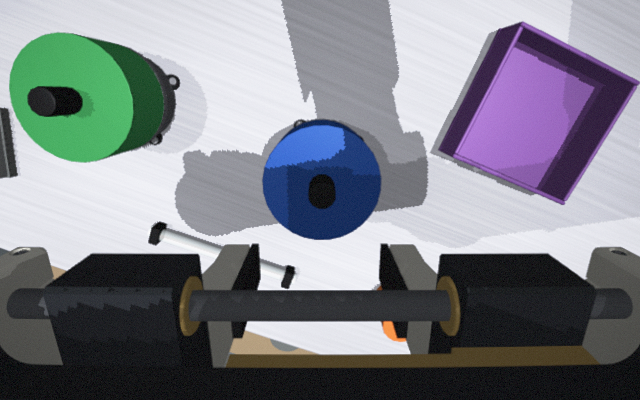

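The wrist view shows the blue lid at (321,180) with its knob at (321,190), the tub upper right and the green pod left. Lid and knob centres agree at (0.5735, 0.112). Next: descend, grip and lift.

Call:
{"method": "play_rows", "body": {
  "commands": [
    [[0,0,0,0.06,0.08,-1,60],[0,0,0,0.06,0.08,-2,60],[0,0,0,0.06,0.08,-3,60],[0,0,0,0.06,0.08,-4,60],[0,0,0,0.06,0.08,-4.5,60],[0,0,0,0.06,0.08,-5,60],[0,0,0,0.06,0.08,-5,60],[0,0,0,0.06,0.08,-5,40],[0,0,0,0.06,0.08,-5,15],[0,0,0,0.06,0.08,-5,15],[0,0,0,0.06,0.08,-5,15],[0,0,0,0.06,0.08,-5,15],[0,0,0,0.06,0.08,-5,15],[0,0,0,0.06,0.08,-5,15]]
  ],
  "newtons": 30
}}

```text
time_s: 4.45
tcp_pos: [0.5736, 0.1125, 0.1218]
ee_rot: [[-0.93, -0.367, 0.0], [-0.367, 0.93, 0.0], [-0.0, -0.0, -1.0]]
ft_force: [-0.3, -0.1, 2.5]
opening: 0.268
gripper_force: 30.0
```

Call:
{"method": "play_rows", "body": {
  "commands": [
    [[0,0,0,0,0,0.3,15],[0,0,0,0,0,0.6,15],[0,0,0,0,0,0.9,15],[0,0,0,0,0,1.3,15],[0,0,0,0,0,2,15],[0,0,0,0,0,3,15],[0,0,0,0,0,4,15],[0,0,0,0,0,5,15],[0,0,0,0,0,5,15]]
  ]
}}

```text
time_s: 5.58
tcp_pos: [0.5747, 0.1129, 0.275]
ee_rot: [[-0.93, -0.367, 0.005], [-0.367, 0.93, 0.002], [-0.005, 0.0, -1.0]]
ft_force: [-0.2, -0.2, -1.7]
opening: 0.266
gripper_force: 30.0
```

```bash
python3 - <<'E'
from h import *
i,P=pts("scene"); save("s2",cv2.resize(i[120:360,260:540],None,fx=2.5,fy=2.5))
i,P=pts("wrist");hsv=cv2.cvtColor(i,cv2.COLOR_RGB2HSV)
m=cv2.inRange(hsv,(105,120,40),(125,255,255))>0
Q=P[m&(P[...,2]>.2)]; print("lid",len(Q),np.median(Q,0),cv2.minEnclosingCircle(Q[:,:2].astype(np.float32)))
A=np.c_[Q[:,:2],np.ones(len(Q))]; print("tilt",np.linalg.lstsq(A,Q[:,2],rcond=None)[0])
# pod / stem from w1 style: any yellow
m=cv2.inRange(hsv,(20,120,60),(35,255,255))>0; Q=P[m]; print("yellow",len(Q))
# tub from stored wrist picture
z=np.load("pics/w1.npz"); i,P=z["i"],z["P"]; hsv=cv2.cvtColor(i,cv2.COLOR_RGB2HSV)
m=cv2.inRange(hsv,(130,50,20),(155,255,255))>0
for n,lo,hi in(("floor",0,.012),("rim",.044,.06)):
    Q=P[m&(P[...,2]>lo)&(P[...,2]<hi)]; print(n,len(Q),cv2.minAreaRect(Q[:,:2].astype(np.float32)))
E
```

```text
lid 19263 [0.54796348 0.10134764 0.26579545] ((0.573731541633606, 0.11228438466787338), 0.05583098903298378)
tilt [0.10032532 0.03914983 0.20472677]
yellow 4484
floor 12762 ((0.42527535557746887, 0.33633995056152344), (0.1906641125679016, 0.16870854794979095), 89.01044464111328)
rim 3195 ((0.43291833996772766, 0.3165818154811859), (0.151572123169899, 0.14983955025672913), 89.1802749633789)
```

View pics/s2.png

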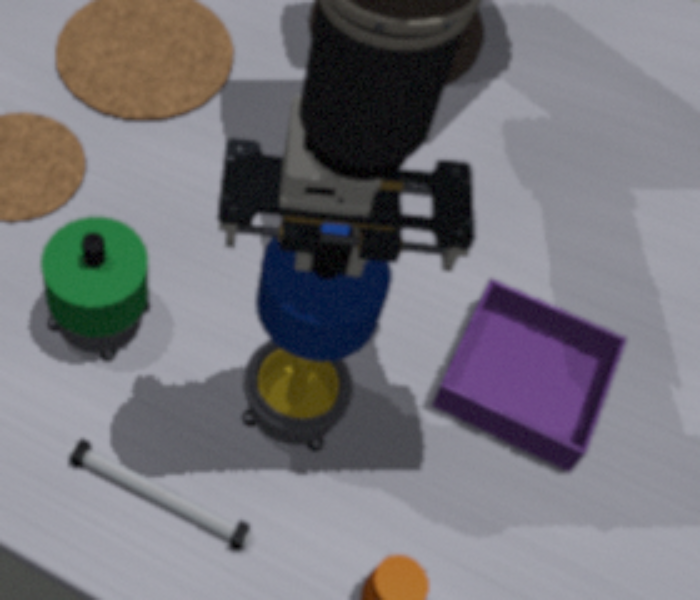

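The crop shows the lid held level-ish above the canister, with the yellow basket left inside at (300,380); the neighbours are unmoved. Carrying it over the small mat.

Call:
{"method": "play_rows", "body": {
  "commands": [
    [[0,0,0,-0.2,-0.7,0,15],[0,0,0,-0.6,-2.1,0,15],[0,0,0,-1.0,-3.6,0,15],[0,0,0,-1.5,-5.2,0,15],[0,0,0,-2.0,-6.8,0,15],[0,0,0,-2.4,-8.4,0,15],[0,0,0,-2.9,-10,0,15],[0,0,0,-3.3,-11.5,0,15],[0,0,0,-3.7,-12.9,0,15],[0,0,0,-3.95,-13.8,0,15],[0,0,0,-4.12,-14.3,0,15],[0,0,0,-4.12,-14.3,0,15],[0,0,0,-4.12,-14.3,0,15],[0,0,0,-4.12,-14.3,0,15]]
  ]
}}

```text
time_s: 7.42
tcp_pos: [0.4502, -0.3158, 0.2716]
ee_rot: [[-0.93, -0.368, 0.0], [-0.368, 0.93, 0.0], [-0.0, -0.0, -1.0]]
ft_force: [0.3, 0.6, -1.0]
opening: 0.262
gripper_force: 30.0
```

```bash
python3 - <<'E'
from h import *
print(get_obs()["tcp_pos"])
i,P=pts("wrist"); save("w3",i);hsv=cv2.cvtColor(i,cv2.COLOR_RGB2HSV)
m=cv2.inRange(hsv,(105,120,40),(125,255,255))>0
Q=P[m&(P[...,2]>.2)]; print("lid",len(Q),cv2.minEnclosingCircle(Q[:,:2].astype(np.float32)),np.percentile(Q[:,2],[1,5,25,50,75,95,99]))
q=Q
for k in range(6):
    A=np.c_[q[:,:2],np.ones(len(q))]; s=np.linalg.lstsq(A,q[:,2],rcond=None)[0]; r=Q[:,2]-np.c_[Q[:,:2],np.ones(len(Q))]@s; q=Q[abs(r)<.003]
print("tilt",s,len(q))
m=cv2.inRange(hsv,(5,50,20),(22,255,255))>0; Q=P[m&(P[...,2]<.02)&(P[...,2]>-.01)]; print("mat",len(Q),np.nanpercentile(Q,[2,98],axis=0))
i,P=pts("top"); hsv=cv2.cvtColor(i,cv2.COLOR_RGB2HSV)
m=cv2.inRange(hsv,(105,120,40),(125,255,255))>0; Q=P[m&(P[...,2]>.2)]; print(len(Q))
E
```

```text
[ 0.45018056 -0.31575891  0.27162822]
lid 19261 ((0.45025962591171265, -0.31605255603790283), 0.05607926473021507) [0.22024862 0.25133221 0.26398837 0.26446606 0.26488594 0.26549856
 0.26609434]
tilt [0.00193273 0.00035954 0.2637914 ] 17883
mat 49576 [[ 0.2256111  -0.65805579  0.00479446]
 [ 0.58071783 -0.17884643  0.00989505]]
241
```

View pics/w3.png

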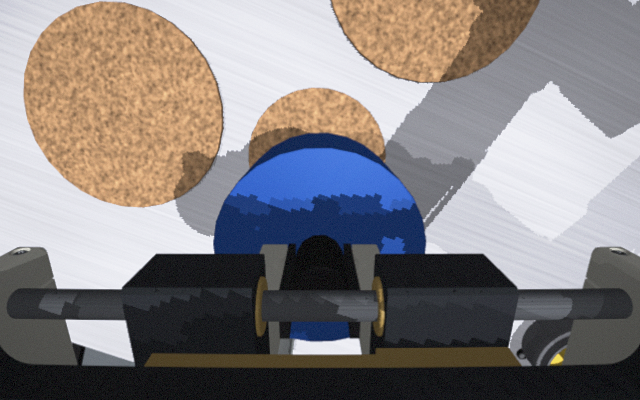

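The wrist view shows the lid level (tilt 0.002) at (320,200), in front of the small mat at (318,120), with the big mats at (123,105) and (435,30). Lowering by about 193 mm, the last part slowly.

Call:
{"method": "play_rows", "body": {
  "commands": [
    [[0,0,0,0,-0.05,-1,15],[0,0,0,0,-0.05,-2,15],[0,0,0,0,-0.05,-3,15],[0,0,0,0,-0.05,-4,15],[0,0,0,0,-0.05,-5,15],[0,0,0,0,-0.05,-5.6,15],[0,0,0,0,-0.05,-6,15],[0,0,0,0,-0.05,-6.15,15],[0,0,0,0,-0.05,-6.25,15],[0,0,0,0,-0.05,-6.32,15],[0,0,0,0,-0.05,-6.38,15],[0,0,0,0,-0.05,-6.4,15],[0,0,0,0,-0.05,-6.4,15],[0,0,0,0,-0.05,-6.4,15]]
  ]
}}

```text
time_s: 9.28
tcp_pos: [0.45, -0.318, 0.0797]
ee_rot: [[-0.93, -0.367, 0.0], [-0.367, 0.93, -0.0], [-0.0, -0.0, -1.0]]
ft_force: [-0.8, -0.3, -0.5]
opening: 0.262
gripper_force: 30.0
```

Call:
{"method": "play_rows", "body": {
  "commands": [
    [[0,0,0,0,0,-0.03,15],[0,0,0,0,0,-0.06,15],[0,0,0,0,0,-0.06,15],[0,0,0,0,0,-0.06,15]]
  ]
}}

```text
time_s: 9.78
tcp_pos: [0.4499, -0.318, 0.0778]
ee_rot: [[-0.93, -0.367, 0.0], [-0.367, 0.93, -0.0], [0.0, -0.0, -1.0]]
ft_force: [-0.8, -0.5, -0.1]
opening: 0.267
gripper_force: 30.0
```

Call:
{"method": "play_rows", "body": {
  "commands": [
    [[0,0,0,0,0,-0.02,15],[0,0,0,0,0,-0.04,15],[0,0,0,0,0,-0.04,15],[0,0,0,0,0,-0.04,15]]
  ]
}}

```text
time_s: 10.28
tcp_pos: [0.4499, -0.318, 0.0777]
ee_rot: [[-0.93, -0.367, 0.0], [-0.367, 0.93, -0.0], [-0.0, -0.001, -1.0]]
ft_force: [-3.0, 3.1, 11.5]
opening: 0.268
gripper_force: 30.0
```

Contact, at the expected height. Easing off, releasing and rising.

Call:
{"method": "play_rows", "body": {
  "commands": [
    [[0,0,0,0,0,0.03,15],[0,0,0,0,0,0.03,30],[0,0,0,0,0,0.03,50],[0,0,0,0,0,0.03,60],[0,0,0,0,0,0.03,60],[0,0,0,0,0,0.03,60],[0,0,0,0,0,0.5,60],[0,0,0,0,0,1.2,60],[0,0,0,0,0,2.5,60],[0,0,0,0,0,4,60],[0,0,0,0,0,5.5,60],[0,0,0,0,0,6.5,60],[0,0,0,0,0,6.5,60]]
  ]
}}

```text
time_s: 11.9
tcp_pos: [0.451, -0.3186, 0.2756]
ee_rot: [[-0.93, -0.367, 0.006], [-0.367, 0.93, -0.002], [-0.005, -0.004, -1.0]]
ft_force: [-0.6, 0.1, -0.2]
opening: 0.684
gripper_force: 0.0
```

Call:
{"method": "play_rows", "body": {
  "commands": [
    [[0,0,0,0.6,2,0,60],[0,0,0,1.15,4,0,60],[0,0,0,1.7,6,0,60],[0,0,0,2.3,8,0,60],[0,0,0,2.9,10,0,60],[0,0,0,3.4,12,0,60],[0,0,0,4,14,0,60],[0,0,0,4.12,14.35,0,60],[0,0,0,4.12,14.35,0,60],[0,0,0,4.12,14.35,0,60],[0,0,0,4.12,14.35,0,60]]
  ]
}}

```text
time_s: 13.28
tcp_pos: [0.5733, 0.1112, 0.2719]
ee_rot: [[-0.931, -0.366, 0.0], [-0.366, 0.931, 0.0], [-0.0, 0.0, -1.0]]
ft_force: [-0.8, -0.8, -0.5]
opening: 0.687
gripper_force: 0.0
```

```bash
python3 - <<'E'
from h import *
print(get_obs()["tcp_pos"])
i,P=pts("wrist"); save("w4",i);hsv=cv2.cvtColor(i,cv2.COLOR_RGB2HSV)
m=cv2.inRange(hsv,(20,120,60),(35,255,255))>0; print(m.sum())
Q=P[m]; print(np.nanpercentile(Q,[1,99],axis=0)); 
Q=Q[(Q[:,2]>.095)&(Q[:,2]<.112)]; 
if len(Q): print("stem",len(Q),np.median(Q,0),cv2.minEnclosingCircle(Q[:,:2].astype(np.float32)))
Q=P[(abs(P[...,2]-.06)<.004)&(np.hypot(P[...,0]-.5735,P[...,1]-.112)<.06)&(hsv[...,1]<90)]
if len(Q): print("rim",len(Q),cv2.minEnclosingCircle(Q[:,:2].astype(np.float32)))
i,P=pts("top"); save("t4",i); hsv=cv2.cvtColor(i,cv2.COLOR_RGB2HSV)
m=cv2.inRange(hsv,(105,120,40),(125,255,255))>0; Q=P[m&(P[...,2]>.05)]; print("lid",len(Q),np.median(Q,0),cv2.minEnclosingCircle(Q[:,:2].astype(np.float32)) if len(Q) else 0)
i,P=pts("scene"); hsv=cv2.cvtColor(i,cv2.COLOR_RGB2HSV)
m=cv2.inRange(hsv,(105,120,40),(125,255,255))>0; Q=P[m&(P[...,2]>.064)]; print("lid",len(Q),np.median(Q,0),cv2.minEnclosingCircle(Q[:,:2].astype(np.float32)) if len(Q) else 0)
save("s4",i)
E
```

```text
[0.57327529 0.11118287 0.27190611]
8733
[[0.52969342 0.0677361  0.00723515]
 [0.61165947 0.15996632 0.36754356]]
stem 279 [0.57262297 0.11152022 0.10447084] ((0.5735987424850464, 0.11205391585826874), 0.008937524631619453)
rim 1063 ((0.573725163936615, 0.11220018565654755), 0.048961181193590164)
lid 743 [ 0.44728123 -0.31503625  0.07113183] ((0.44819045066833496, -0.316394567489624), 0.05538804456591606)
lid 787 [ 0.45768142 -0.3089305   0.0692529 ] ((0.4520278573036194, -0.3134397864341736), 0.05663418024778366)
```

View pics/w4.png

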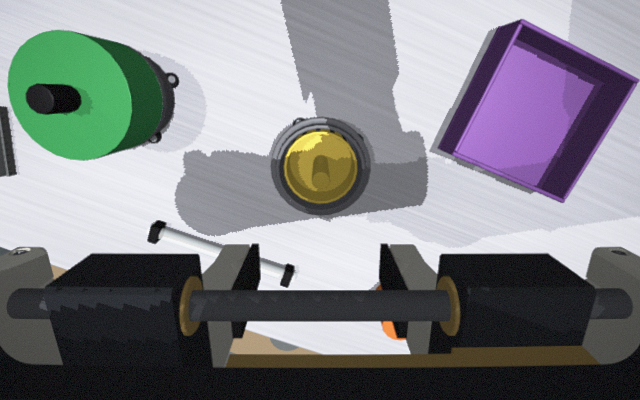

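View pics/s4.png

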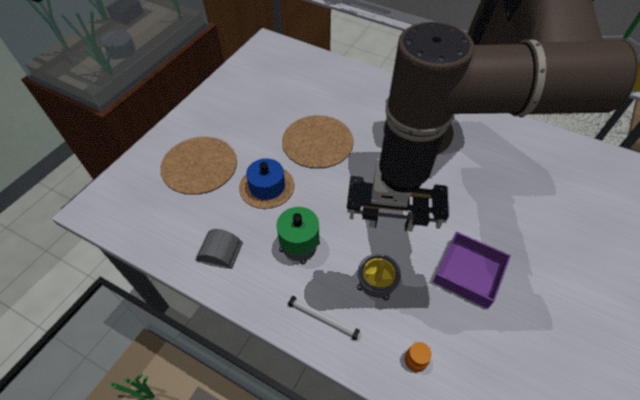

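The lid sits centred and level on the small mat at (266,180) in the scene view, and the wrist view shows the basket stem at (321,170), world (0.5736, 0.112), top 0.105. Next: grip the stem and lift.

Call:
{"method": "play_rows", "body": {
  "commands": [
    [[0,0,0,0,0.02,-1.5,50],[0,0,0,0,0.02,-3,50],[0,0,0,0,0.02,-4.5,50],[0,0,0,0,0.02,-5.5,50],[0,0,0,0,0.02,-6.2,50],[0,0,0,0,0.02,-6.6,50],[0,0,0,0,0.02,-6.6,50],[0,0,0,0,0.02,-6.6,30],[0,0,0,0,0.02,-6.6,10],[0,0,0,0,0.02,-6.6,10],[0,0,0,0,0.02,-6.6,10],[0,0,0,0,0.02,-6.6,10],[0,0,0,0,0.02,-6.6,10]]
  ],
  "newtons": 30
}}

```text
time_s: 15.05
tcp_pos: [0.5736, 0.1131, 0.0738]
ee_rot: [[-0.93, -0.367, 0.0], [-0.367, 0.93, -0.0], [-0.0, -0.0, -1.0]]
ft_force: [-0.5, -1.6, 2.4]
opening: 0.196
gripper_force: 30.0
```

Call:
{"method": "play_rows", "body": {
  "commands": [
    [[0,0,0,0,0,0.3,10],[0,0,0,0,0,0.7,10],[0,0,0,0,0,1.2,10],[0,0,0,0,0,1.8,10],[0,0,0,0,0,2.4,10],[0,0,0,0,0,3,10],[0,0,0,0,0,4,10],[0,0,0,0,0,5,10],[0,0,0,0,0,5,10]]
  ]
}}

```text
time_s: 16.18
tcp_pos: [0.5749, 0.1137, 0.2274]
ee_rot: [[-0.93, -0.367, 0.006], [-0.367, 0.93, 0.002], [-0.006, 0.0, -1.0]]
ft_force: [-0.6, 0.7, -0.9]
opening: 0.196
gripper_force: 30.0
```

```bash
python3 - <<'E'
from h import *
print(get_obs()["tcp_pos"])
i,P=pts("wrist");hsv=cv2.cvtColor(i,cv2.COLOR_RGB2HSV)
m=cv2.inRange(hsv,(20,120,60),(35,255,255))>0; Q=P[m]; print(len(Q),np.nanpercentile(Q,[1,50,99],axis=0))
for lo,hi in ((.185,.22),):
    q=Q[(Q[:,2]>lo)&(Q[:,2]<hi)]; print(len(q),cv2.minEnclosingCircle(q[:,:2].astype(np.float32)) if len(q) else 0)
i,P=pts("scene"); save("s5",cv2.resize(i[120:360,260:540],None,fx=2.5,fy=2.5))
E
```

```text
[0.5749133  0.11366932 0.2274163 ]
15802 [[0.5348244  0.06969142 0.16112507]
 [0.56466874 0.10873214 0.1999724 ]
 [0.60130685 0.150827   0.32269822]]
2891 ((0.5734442472457886, 0.11212651431560516), 0.0405673012137413)
```

View pics/s5.png

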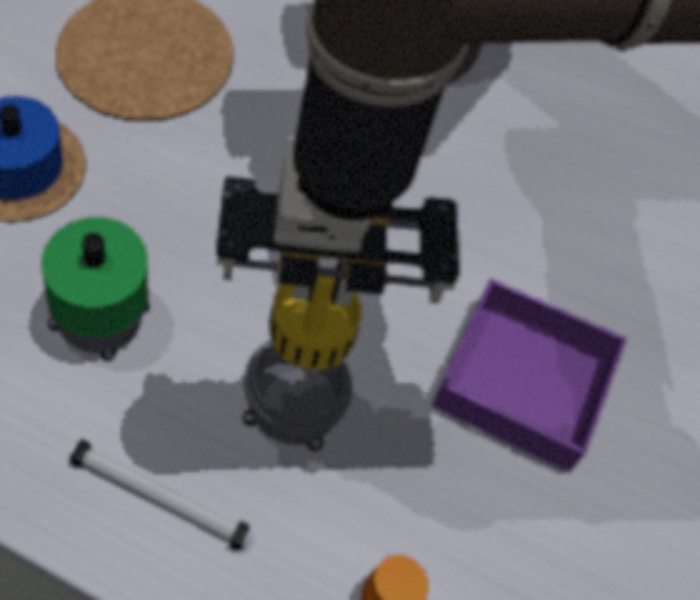

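The basket hangs upright, clear of the canister at (317,320) in the crop. Carrying it over the tub and lowering most of the way.

Call:
{"method": "play_rows", "body": {
  "commands": [
    [[0,0,0,-0.4,0.6,0,10],[0,0,0,-1.1,1.6,0,10],[0,0,0,-1.9,2.8,0,10],[0,0,0,-2.7,4,0,10],[0,0,0,-3.5,5.1,0,10],[0,0,0,-4.2,6.1,0,10],[0,0,0,-4.68,6.8,0,10],[0,0,0,-4.68,6.8,0,10],[0,0,0,-4.68,6.8,0,10],[0,0,0,-4.68,6.8,-1,10],[0,0,0,-4.68,6.8,-2,10],[0,0,0,-4.68,6.8,-3,10],[0,0,0,-4.68,6.8,-3.8,10],[0,0,0,-4.68,6.8,-4.4,10],[0,0,0,-4.68,6.8,-4.7,10],[0,0,0,-4.68,6.8,-4.85,10],[0,0,0,-4.68,6.8,-4.9,10],[0,0,0,-4.68,6.8,-4.9,10],[0,0,0,-4.68,6.8,-4.9,10]]
  ]
}}

```text
time_s: 18.65
tcp_pos: [0.4333, 0.3174, 0.0771]
ee_rot: [[-0.93, -0.367, 0.001], [-0.367, 0.93, 0.001], [-0.001, 0.0, -1.0]]
ft_force: [-1.3, 0.0, -0.4]
opening: 0.197
gripper_force: 30.0
```

Call:
{"method": "play_rows", "body": {
  "commands": [
    [[0,0,0,0,0,-0.03,10],[0,0,0,0,0,-0.07,10],[0,0,0,0,0,-0.07,10],[0,0,0,0,0,-0.07,10]]
  ]
}}

```text
time_s: 19.15
tcp_pos: [0.4331, 0.3171, 0.0744]
ee_rot: [[-0.93, -0.367, -0.0], [-0.367, 0.93, -0.0], [0.0, -0.0, -1.0]]
ft_force: [-0.6, 0.9, -1.4]
opening: 0.202
gripper_force: 30.0
```

Call:
{"method": "play_rows", "body": {
  "commands": [
    [[0,0,0,0,0,-0.02,10],[0,0,0,0,0,-0.04,10],[0,0,0,0,0,-0.04,10],[0,0,0,0,0,-0.04,10]]
  ]
}}

```text
time_s: 19.65
tcp_pos: [0.4332, 0.317, 0.0737]
ee_rot: [[-0.93, -0.367, 0.0], [-0.367, 0.93, 0.0], [-0.0, -0.0, -1.0]]
ft_force: [-1.5, -2.5, 5.2]
opening: 0.199
gripper_force: 30.0
```

Contact at the expected height. Releasing and rising.

Call:
{"method": "play_rows", "body": {
  "commands": [
    [[0,0,0,0,0,0.01,10],[0,0,0,0,0,0.01,25],[0,0,0,0,0,0.01,40],[0,0,0,0,0,0.01,50],[0,0,0,0,0,0.01,50],[0,0,0,0,0,0.01,50],[0,0,0,0,0,0.5,50],[0,0,0,0,0,1.2,50],[0,0,0,0,0,2.5,50],[0,0,0,0,0,4,50],[0,0,0,0,0,5,50],[0,0,0,0,0,5.5,50],[0,0,0,0,0,5.5,50],[0,0,0,0,0,5.5,50]]
  ]
}}

```text
time_s: 21.4
tcp_pos: [0.4325, 0.3166, 0.2369]
ee_rot: [[-0.93, -0.367, -0.002], [-0.367, 0.93, -0.001], [0.002, -0.001, -1.0]]
ft_force: [-0.2, 0.1, 0.0]
opening: 0.57
gripper_force: 0.0
```

```bash
python3 - <<'E'
from h import *
i,P=pts("wrist");hsv=cv2.cvtColor(i,cv2.COLOR_RGB2HSV)
m=cv2.inRange(hsv,(20,120,60),(35,255,255))>0; Q=P[m]
for lo,hi in((.098,.11),(.045,.055)):
    q=Q[(Q[:,2]>lo)&(Q[:,2]<hi)]; print(len(q),np.median(q,0) if len(q) else 0,cv2.minEnclosingCircle(q[:,:2].astype(np.float32)) if len(q) else 0)
i,P=pts("scene"); save("s6",i); print(get_obs()["tcp_pos"],get_obs()["time_s"])
E
```

```text
327 [0.43214407 0.31611884 0.10444897] ((0.43285810947418213, 0.31623029708862305), 0.008905773051083088)
793 [0.43328423 0.3123751  0.04934307] ((0.43300431966781616, 0.31598907709121704), 0.04108792915940285)
[0.43264681 0.3165951  0.23683643] 21.5
```

View pics/s6.png

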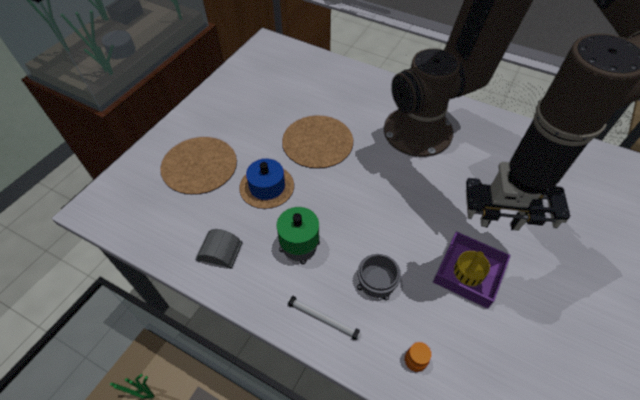

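The basket stands upright in the tub at (472,268), with stem and rim both centred at (0.433, 0.316). The lid is on the small mat at (266,180) and the bystanders haven't moved.

```bash
python3 -c "
from cell import *
print(finish_job())"
```

```text
the job is handed in; nothing more can be done
None
```

The job is handed in at about 21.5 s: the blue lid is knob up on the middle of the 170 mm cork mat, the yellow basket stands upright on the floor of the purple tub, and the last picture shows the green pod, jar, cave and tube undisturbed.

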